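# Sort the steel offcuts on the paint bench

### The arm

A 6-joint arm with a two-finger parallel gripper is mounted at the origin on the work surface. World frame = base frame: x ahead of the robot, y to its left, z up, the work surface at z = 0. Lengths are in m, angles in rad, forces in N, time in s.
With the tool pointing down it reaches from about 0.35 to 0.975 m from the base axis. Payload 17.4 kg.
Tool frame: the origin (TCP) lies on the centre line of the jaws, within the pads' length; the fingertips stand 8 mm ahead of it and the grasp point (between the pads) lies 11 mm behind it; z points along the fingers, y is the line along which they close (so a half turn about z gives the same grasp; the last joint's range is limited). The gripper opens to 85 mm and grips with 20 to 120 N. Pads are 22 mm wide; open, the fingers measure 114 mm over their backs; the gripper's body (76 mm by 85 mm) begins 54 mm behind the grasp point. The pads swing forward as they close: fully open they stand 13 mm farther back than shut.
Start: joints at [-1.236, 0.116, 1.442, -0, 1.584, -0.038], TCP at [0.246, -0.629, 0.239] pointing down, gripper open.
Joint ranges: [-2.83, 2.83], [-0.83, 2.19], [0.07, 2.5], [-1.14, 4.28], [0.01, 3], [-2.97, 2.97]. Speed limits (rad/s): [1.89, 1.89, 2.22, 3.14, 3.14, 3.14].

### API

Orientations are given as a unit quaternion [w, x, y, z].
In Python, from workcell import monitor, get_image, camera_model, env gives the robot as it stands.
- The arm moves only by the tool apply_moves, never from a script. Its argument "increments" is one flat list of numbers, 6 for each row, row after row: the shift along the tool's x, y, z in units of 50 mm (1.0 is 50 mm), then the turn, a rotation vector about the tool's x, y, z in units of 8 degrees (1.0 is 8 degrees). A call has 1 to 10 rows; each row is the pose to reach, as a shift and turn from the pose commanded when the call began, along the tool's axes at that moment; what a row does not reach only later rows make up. A row lasts 1/10 s, in which the tool goes at most 50 mm and 8.59 degrees, less where a joint would pass 70% of its speed; a pose out of reach is approached as far as the arm can. A call with a gripper value outside its range is refused whole. "claw" is the closure, from -1 (fully open) to 1 (shut), set as the call begins (left out, the last holds). The fingers move at their own pace and stop on an object; "grip_force" is the grip in N (left out, the last holds). Time passes only in rows, so rows that repeat a pose let the fingers close. It gives the time, the measured TCP pose, the force, the opening and the grip force at its end, in the units of the state.
- monitor.get_obs(): the state, without advancing time (a new reading comes with each control period).
- get_image(name): name is "side" or "top" or "wrist"; returns the picture (384x512x3 uint8, blue, green, red); there is no depth.
- camera_model(name): a dict with "K" (3x3 intrinsics, pixels), "k1" (the pictures are not rectified: a ray, as slopes to the right and down, at radius r is drawn at 1 + k1 r^2 times it, then the intrinsics apply), "origin" and "rotation" of the camera in the world; the wrist camera has in their place "hand_eye" (4x4, takes a point from camera to tool coordinates, whose origin is the TCP and whose axes are the flange's). Camera axes: x right, y down, z forward; pixel columns grow to the right and rows downward; lengths in m; the calibration is good to about 2 mm. A picture is of the moment at which its call begins: read the wrist's pose just before it. camera_model takes no time and is no camera call.
- env.hand_in(): hands the job in; it is judged then, once.
The state is a dict: "t": time; "q": joint angles; "dq": joint speeds; "effort": joint torques, N m; "ee_pos": TCP position; "orientation": TCP orientation; "contact_force": force on the tool from outside, world axes, zero at the start; "moment": the same for the moment, N m; "gripper_width": finger opening in m; "finger_force": force on a finger pad.
Only numpy, scipy, OpenCV 4.12 (cv2) and the standard library are available. Lean on these libraries where they do the work, as an engineer would, in place of code of your own. Each camera call takes 0.05 s, during which the arm holds its last target. There are 200 camera calls.

### The job

Sort the four loose steel offcuts. Nest the angle offcuts roof-wise on the saddle, the short one first and the long one over it, ridges and legs aligned, sitting fully down and centred on each other, and stand the round and the square tube offcut upright on the floor of the tray that holds a sample slice of the same tube, next to the sample. Leave the paint can, its lid and the brush alone.

Things in the scene. Friction and masses are not known exactly. Their poses are not given: they have to be found in the camera images.
- angle_short: Loose offcut of 40 x 40 x 5 equal-leg steel angle, 50 long, bare steel, up to 0.2 kg, lying like a roof, legs sloping 45 degrees down. Origin under mid-ridge, level with the legs' lower edges; x along the ridge (flat cut ends at x = +-25), z up; ridge 31.8 above origin, 57 wide over the legs. Grip from above across the cut ends. Nested on an equal section it sits 7.1 higher than that one.
- angle_long: Loose offcut of the same 40 x 40 x 5 equal-leg steel angle, 66 long (cut ends at x = +-33), 0.13 to 0.28 kg; otherwise shape, origin, axes and pose as angle_short.
- tube_round: Loose offcut of round steel tube, 42 outside diameter, 4 wall, 55 high, standing on end on the bench; origin at the centre of its underside, z up its axis; 0.15 to 0.3 kg.
- tube_square: Loose offcut of square steel tube, 40 x 40 outside, 4 wall, 55 high, standing on end on the bench; origin at the centre of its underside, z up its axis, x and y square to its faces; 0.17 to 0.35 kg.
- saddle: Fixed saddle, steel: dark 90 x 90 x 6 foot plate, short web, and on it a 34 long stub of the same 40 x 40 x 5 equal-leg steel angle, ridge up. Origin at the centre of the foot's underside; x along the ridge, z up; stub's lower leg edges 20, ridge 51.8 above the origin. An angle nested on it has its origin 27.1 above the saddle's; the next one on that, 34.2.
- tray_round: Fixed open grey steel tray, 78 (x) x 140 (y) x 20 high outside, walls and floor 4 thick; origin at the centre of its underside, y along the tray, z up. A 12 high slice of round tube (42 diameter) is fixed on its floor at y = -42 as the sample of what belongs here; the other end is empty, its middle at y = +23 on the floor (z = 4).
- tray_square: Fixed open grey steel tray, 78 (x) x 140 (y) x 20 high outside, walls and floor 4 thick; origin at the centre of its underside, y along the tray, z up. A 12 high slice of square tube (40 x 40, sides along the tray's) is fixed on its floor at y = -42 as the sample of what belongs here; the other end is empty, its middle at y = +23 on the floor (z = 4).
- paint_can: Bystander, loose: closed paint can with yellow label, 92 diameter, 115 high; origin at the centre of its underside. Leave alone.
- can_lid: Bystander, loose: yellow disc lid lying flat, 90 diameter, 7 thick; origin at the centre of its underside. Leave alone.
- brush: Bystander, loose: paint brush lying on the bench, green handle, 200 long, 42 wide, 20 high; x along it towards the bristles, origin underneath its middle. Leave alone.

How it is judged:
At the end, for the whole second after the job is handed in: angle_short nested on saddle, angle_long on angle_short (12 mm along, 6 across, 3.5 in height, ridges within 0.15 rad, tilt under 0.12); each tube upright (0.08 rad) on the floor of the tray with its own sample; all released, at rest (x of angle_short in the frame of saddle between -0.012 and 0.012 m and y of angle_short in the frame of saddle between -0.006 and 0.006 m and z of angle_short in the frame of saddle between 0.0236 and 0.0306 m and angle between the x axis of angle_short and the x axis of saddle, either way round below 0.15 rad and angle between each of angle_short, angle_long's own z axis and vertical below 0.12 rad and x of angle_long in the frame of angle_short between -0.012 and 0.012 m and y of angle_long in the frame of angle_short between -0.006 and 0.006 m and z of angle_long in the frame of angle_short between 0.0036 and 0.0106 m and angle between the x axis of angle_long and the x axis of angle_short, either way round below 0.15 rad and x of tube_round in the frame of tray_round between -0.025 and 0.025 m and y of tube_round in the frame of tray_round between -0.006 and 0.055 m and z of tube_round in the frame of tray_round between 0.001 and 0.007 m and angle between each of tube_round, tube_square's own z axis and vertical below 0.08 rad and x of tube_square in the frame of tray_square between -0.025 and 0.025 m and y of tube_square in the frame of tray_square between -0.006 and 0.055 m and z of tube_square in the frame of tray_square between 0.001 and 0.007 m and linear speed of each of angle_short, angle_long, tube_round, tube_square below 0.02 m/s); the robot touches nothing.
It fails at once if the paint can is moved more than 20 mm (distance of paint_can from where it was at the start of the episode above 0.02 m).
It fails at once if the can lid is moved more than 20 mm (distance of can_lid from where it was at the start of the episode above 0.02 m).
It fails at once if the brush is moved more than 20 mm (distance of brush from where it was at the start of the episode above 0.02 m).
It also fails if it takes over 109 s, if anything falls off the work surface, if the arm or the gripper's body presses on something with over 40 N, if the wrist force passes 120 N, or if a joint passes its speed limit or range.

## Working session

There is one attempt and no reset: what is moved stays moved. The work goes in short steps, Python scripts to look and compute and a tool call to move; the robot and the scene stay as the last step left them, time stands still between calls to the robot, and variables do not carry over. Pictures are saved under pics/ and viewed, at most 14 in all, crops included, and the job is handed in when it is done.

Besides the shell and the picture viewer there is one more tool, called after "Call:" in YAML: its name, and indented under it one key for each argument. apply_moves: Moves the arm, as the interface text tells. Its arguments: {"type":"object","properties":{"increments":{"type":"array"},"claw":{"type":"number"},"grip_force":{"type":"number"}},"required":["increments"]}

```bash
mkdir -p pics && ls && python3 - <<'E'
from workcell import monitor,get_image,camera_model,env
import cv2,numpy as np
np.set_printoptions(precision=4,suppress=True)
print(monitor.get_obs())
for n in ["side","top","wrist"]:
    print(n,camera_model(n)); cv2.imwrite(f"pics/{n}0.png",get_image(n))
E
```

```text
pics
{'t': 0.0, 'q': array([-1.2358,  0.1165,  1.4423, -0.    ,  1.584 , -0.0378]), 'dq': array([-0.0002,  0.0007, -0.0009,  0.0004, -0.0013, -0.0004]), 'effort': array([ -0.0018, -73.1961, -63.2507,  -0.0002,   0.0061,   0.    ]), 'ee_pos': array([ 0.2458, -0.6285,  0.2385]), 'orientation': array([-0.0006,  0.9827,  0.1853, -0.0001]), 'contact_force': array([-1.6471,  0.3282,  0.2237]), 'moment': array([0.0105, 0.0141, 0.0121]), 'finger_force': 0.0, 'gripper_width': 0.08506368202832518}
side {'K': array([[394.7556,   0.    , 253.9728],
       [  0.    , 394.7556, 191.8955],
       [  0.    ,   0.    ,   1.    ]]), 'k1': 0.030467966494288134, 'origin': array([ 0.5582, -0.8183,  0.7032]), 'rotation': array([-0.4243,  0.9052, -0.0223,  0.0113])}
top {'K': array([[421.1273,   0.    , 257.1642],
       [  0.    , 421.1273, 188.854 ],
       [  0.    ,   0.    ,   1.    ]]), 'k1': -0.09478829631209405, 'origin': array([ 0.5031, -0.0167,  1.2646]), 'rotation': array([-0.035 ,  0.7088, -0.7043,  0.0204])}
wrist {'K': array([[344.1918,   0.    , 250.9925],
       [  0.    , 344.1918, 188.1397],
       [  0.    ,   0.    ,   1.    ]]), 'k1': -0.0077100072641083425, 'hand_eye': array([[ 0.0008, -0.949 , -0.3152,  0.0813],
       [ 1.    ,  0.0011, -0.0009, -0.0004],
       [ 0.0012, -0.3152,  0.949 , -0.1338],
       [ 0.    ,  0.    ,  0.    ,  1.    ]])}
```

```bash
python3 - <<'E'
import cv2
for n in ["top","side"]:
    im=cv2.imread(f"pics/{n}0.png"); cv2.imwrite(f"pics/{n}0b.png",cv2.resize(im,(800,600),interpolation=cv2.INTER_CUBIC))
E
```

```text
(no output)
```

View pics/top0b.png

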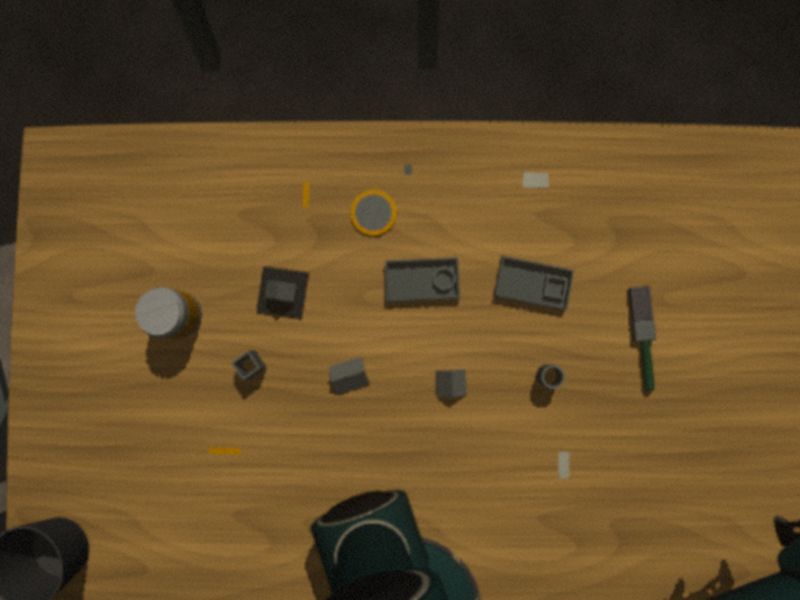

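View pics/side0b.png

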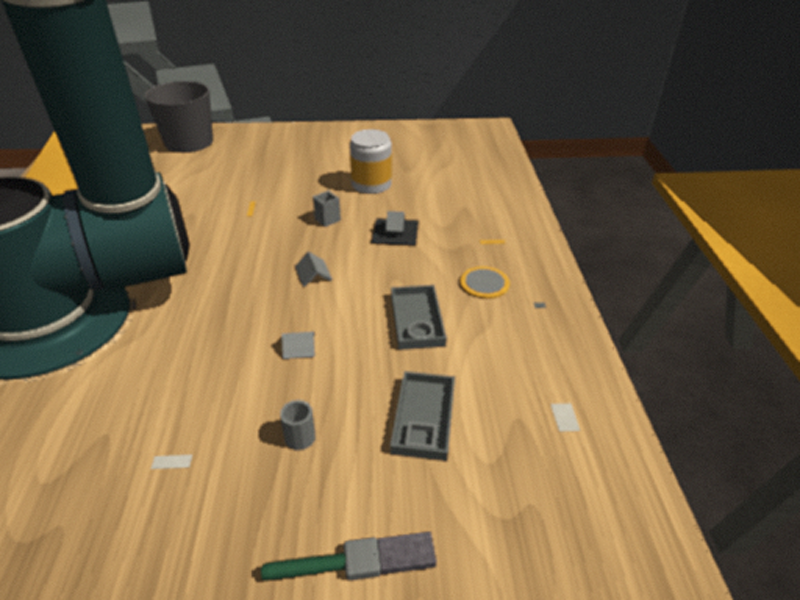

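The top view (800-wide picture) shows the saddle at (283,292), tray_round at (422,283), tray_square at (533,286), the square tube at (249,366), angles at (349,374) and (451,384), and the round tube at (549,377). The can, lid and brush are clear of them. The side view confirms this layout.

```bash
cat > h.py <<'E'
import numpy as np,cv2
from scipy.spatial.transform import Rotation as R
from workcell import monitor,get_image,camera_model,env
np.set_printoptions(precision=4,suppress=True)
def rq(q): return R.from_quat([q[1],q[2],q[3],q[0]])
def cam(n,obs=None):
    "origin, rotation matrix (camera to world), K, k1"
    m=camera_model(n)
    if n!='wrist': return np.array(m['origin']),rq(m['rotation']).as_matrix(),m['K'],m['k1']
    o=obs or monitor.get_obs(); T=m['hand_eye']; Rt=rq(o['orientation']).as_matrix()
    return o['ee_pos']+Rt@T[:3,3],Rt@T[:3,:3],m['K'],m['k1']
def ray(c,p):
    o,Rm,K,k=c; d=(np.asarray(p,float)-K[:2,2])/K[0,0]; u=d.copy()
    for _ in range(20): u=d/(1+k*(u@u))
    v=Rm@[u[0],u[1],1]; return o,v/np.linalg.norm(v)
def atz(c,p,z): o,v=ray(c,p); return o+v*(z-o[2])/v[2]
def tri(*cp):
    A=0;b=0
    rs=[ray(c,p) for c,p in cp]
    for o,v in rs: P=np.eye(3)-np.outer(v,v); A=A+P; b=b+P@o
    X=np.linalg.solve(A,b); return X,[np.linalg.norm((np.eye(3)-np.outer(v,v))@(X-o)) for o,v in rs]
def proj(c,X):
    o,Rm,K,k=c; x=Rm.T@(np.asarray(X,float)-o); u=x[:2]/x[2]; return K[0,0]*u*(1+k*(u@u))+K[:2,2]
E
python3 - <<'E'
from h import *
t=cam('top');s=cam('side');f=.64
for n,p,q,z in [('sqtube',(249,361),(326,198),.055),('roundtube',(549,374),(297,409),.055),('angL',(347,371),(313,262),.03),('angR',(451,380),(297,340),.03),('saddle',(283,285),(396,215),.05),('trR',(422,283),(416,316),.02),('trS',(533,286),(423,414),.02),('sampR',(444,281),(419,329),.016),('sampS',(553,289),(420,434),.016),('can',(162,312),(371,140),.115),('lid',(374,212),(485,282),.007),('brush',(643,335),(345,555),.01)]:
    print(n,atz(t,np.array(p)*f,z),*tri((t,np.array(p)*f),(s,np.array(q)*f)))
o=monitor.get_obs();w=cam('wrist',o);print(w[0],w[1][:,2])
E
```

```text
sqtube [0.4741 0.2906 0.055 ] [0.472  0.2902 0.056 ] [np.float64(0.002118568500363275), np.float64(0.00211856850036324)]
roundtube [ 0.4547 -0.2617  0.055 ] [ 0.453  -0.2623  0.0527] [np.float64(0.0015782156718707034), np.float64(0.0015782156718707908)]
angL [0.4568 0.1109 0.03  ] [0.4536 0.111  0.0263] [np.float64(0.0030874006424519303), np.float64(0.003087400642451845)]
angR [ 0.4417 -0.0836  0.03  ] [ 0.4376 -0.0848  0.0141] [np.float64(0.003282268892429678), np.float64(0.003282268892429742)]
saddle [0.616  0.2309 0.05  ] [0.6131 0.2311 0.0485] [np.float64(0.003007733280306325), np.float64(0.0030077332803060647)]
trR [ 0.624  -0.0287  0.02  ] [ 0.6284 -0.0288  0.0078] [np.float64(0.0032346475800113933), np.float64(0.0032346475800116023)]
trS [ 0.6194 -0.2396  0.02  ] [ 0.6233 -0.2419  0.007 ] [np.float64(0.0026489227561507446), np.float64(0.002648922756150707)]
sampR [ 0.6284 -0.0706  0.016 ] [ 0.6309 -0.0706  0.016 ] [np.float64(0.002444948968954793), np.float64(0.002444948968954983)]
sampS [ 0.6143 -0.2785  0.016 ] [ 0.6167 -0.2797  0.0102] [np.float64(0.0018613853349713683), np.float64(0.0018613853349711722)]
can [0.5606 0.4356 0.115 ] [0.5633 0.4374 0.1108] [np.float64(0.0025238009489888255), np.float64(0.0025238009489887085)]
lid [0.7633 0.065  0.007 ] [0.765  0.0652 0.003 ] [np.float64(0.0008448158816621357), np.float64(0.0008448158816619903)]
brush [ 0.5274 -0.4528  0.01  ] [ 0.5224 -0.4516  0.015 ] [np.float64(0.0049900990695854915), np.float64(0.004990099069585562)]
[ 0.3214 -0.5986  0.3726] [-0.2941 -0.1132 -0.949 ]
```

```bash
cat >> h.py <<'E'
def down(yaw): # tool x at heading yaw, tool z down
    c,s=np.cos(yaw),np.sin(yaw); return np.array([[c,s,0],[s,-c,0],[0,0,-1.]])
def go(pts,obs=None):
    "increments for poses (x,y,z,yaw) from the present pose; prints a row each, with metres/deg"
    o=obs or monitor.get_obs(); Rt=rq(o['orientation']).as_matrix()
    for x,y,z,yaw in pts:
        d=Rt.T@(np.array([x,y,z])-o['ee_pos'])/.05
        a=np.degrees(R.from_matrix(Rt.T@down(yaw)).as_rotvec())/8
        print(np.round(d,3).tolist(),np.round(a,3).tolist())
def yawnow(o): x=rq(o['orientation']).as_matrix()[:,0]; return np.arctan2(x[1],x[0])
E
python3 -c "
from h import *
go([(.56,-.2,.28,0)])"
```

```text
[8.974, -5.694, -0.819] [-0.006, 0.001, 2.67]
```

Call:
apply_moves:
  increments: [8.97,-5.69,-0.82,0,0,2.67,8.97,-5.69,-0.82,0,0,2.67,8.97,-5.69,-0.82,0,0,2.67,8.97,-5.69,-0.82,0,0,2.67,8.97,-5.69,-0.82,0,0,2.67,8.97,-5.69,-0.82,0,0,2.67,8.97,-5.69,-0.82,0,0,2.67,8.97,-5.69,-0.82,0,0,2.67,8.97,-5.69,-0.82,0,0,2.67,8.97,-5.69,-0.82,0,0,2.67]

```text
t: 1.15
ee_pos: [0.5414, -0.2247, 0.278]
orientation: [0.0, 1.0, -0.0, 0.0]
contact_force: [-0.6, -0.6, 0.0]
gripper_width: 0.0852
finger_force: 0.0
```

Call:
apply_moves:
  increments: [0.3,-0.3,0,0,0,0,0.3,-0.3,0,0,0,0,0.3,-0.3,0,0,0,0]

```text
t: 1.45
ee_pos: [0.5556, -0.2114, 0.2774]
orientation: [-0.0, 1.0, 0.0, -0.0]
contact_force: [0.4, -0.9, -0.4]
gripper_width: 0.0852
finger_force: 0.0
```

```bash
cat > snap.py <<'E'
import sys,pickle
from h import *
n=sys.argv[1]; o=monitor.get_obs(); im=get_image('wrist')
pickle.dump(o,open(f'pics/{n}.pkl','wb')); cv2.imwrite(f'pics/{n}.png',im)
cv2.imwrite(f'pics/{n}b.png',cv2.resize(cv2.convertScaleAbs(im,alpha=1.6),(800,600),interpolation=cv2.INTER_CUBIC))
print(o['t'],o['ee_pos'],yawnow(o),o['dq'])
E
python3 snap.py A
```

```text
1.45 [ 0.5556 -0.2114  0.2774] 0.0009686322102708737 [-0.0252 -0.0095  0.005  -0.0019  0.0012 -0.0023]
```

Call:
apply_moves:
  increments: [0,-3.6,0,0,0,0,0,-3.6,0,0,0,0,0,-3.6,0,0,0,0,0,-3.6,0,0,0,0,0,-3.6,0,0,0,0,0,-3.6,0,0,0,0,0,-3.6,0,0,0,0]

```text
t: 2.2
ee_pos: [0.5555, -0.033, 0.2778]
orientation: [0.0, 1.0, -0.001, -0.0]
contact_force: [-0.1, -0.4, -0.7]
gripper_width: 0.0853
finger_force: 0.0
```

```bash
python3 snap.py B
```

```text
2.2 [ 0.5555 -0.033   0.2778] -0.0014814132149845792 [-0.0073  0.0047 -0.0016  0.0026 -0.0022  0.0039]
```

Call:
apply_moves:
  increments: [0,-3.6,0,0,0,0,0,-3.6,0,0,0,0,0,-3.6,0,0,0,0,0,-3.6,0,0,0,0,0,-3.6,0,0,0,0,0,-3.6,0,0,0,0,0,-3.6,0,0,0,0]

```text
t: 2.95
ee_pos: [0.5559, 0.147, 0.2778]
orientation: [0.0, 1.0, -0.001, -0.0]
contact_force: [-0.1, -0.1, -0.0]
gripper_width: 0.0857
finger_force: 0.0
```

```bash
python3 snap.py C
```

```text
2.95 [0.5559 0.147  0.2778] -0.001529540954676295 [-0.0042 -0.0044  0.0007  0.0023 -0.0012  0.003 ]
```

View pics/Ab.png

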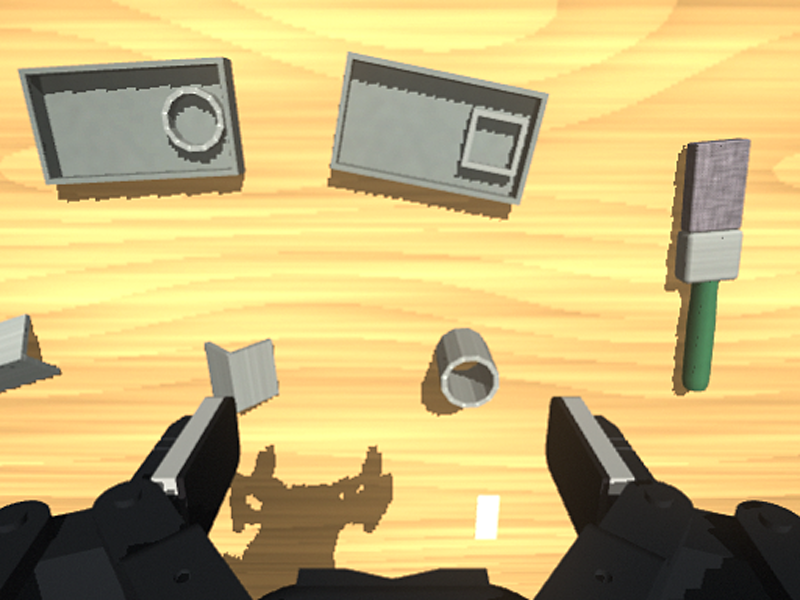

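View pics/Bb.png

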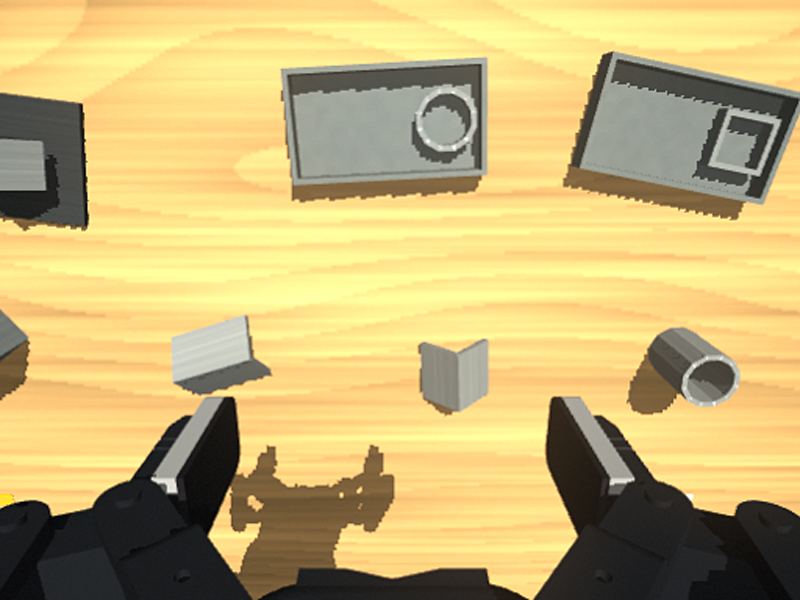

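View pics/Cb.png

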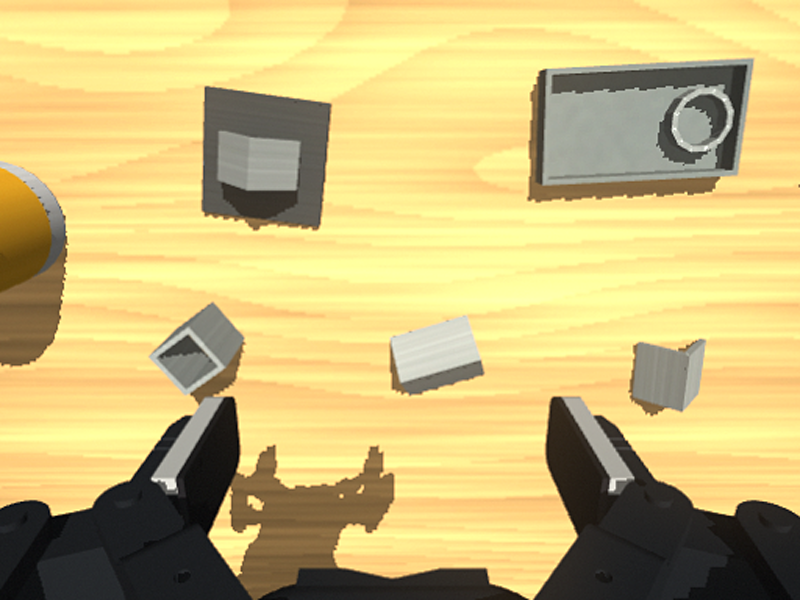

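```bash
python3 - <<'E'
import cv2,numpy as np
T=[('B',(110,195)),('C',(246,195)),('A',(128,208)),('B',(260,208)),('C',(93,190)),('C',(132,70))]
out=np.zeros((528,792,3),np.uint8)
for i,(n,(x,y)) in enumerate(T):
    im=cv2.imread(f'pics/{n}.png')[y:y+66,x:x+66]
    im=cv2.convertScaleAbs(cv2.resize(im,(264,264),interpolation=cv2.INTER_CUBIC),alpha=2.0)
    im[0]=im[:,0]=(0,0,255)
    for k in range(0,264,40): im[:8,k]=im[k,:8]=(0,255,0)
    r,c=divmod(i,3); out[r*264:r*264+264,c*264:c*264+264]=im
cv2.imwrite('pics/tiles1.png',out)
E
```

```text
(no output)
```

View pics/tiles1.png

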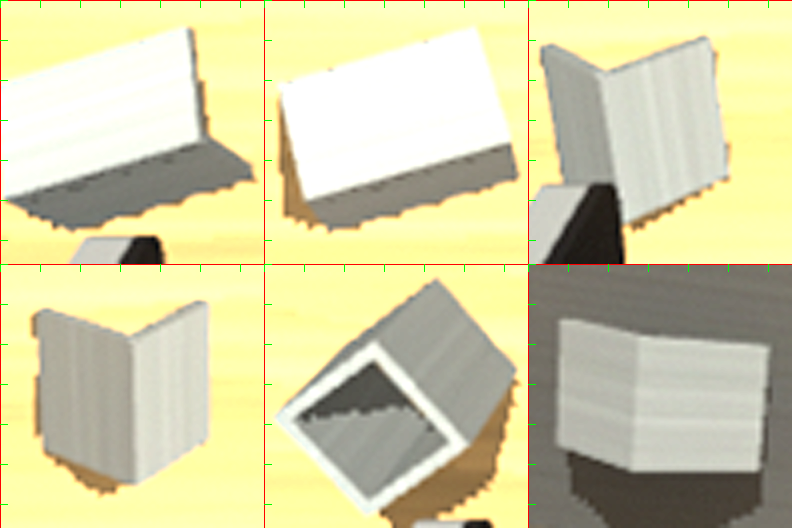

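The tiles give sub-pixel corners. The left angle's ridge runs from (6,198) to (203,138) in the first tile, and the right angle's is shorter, from (132,73) to (132,219) in the fourth. The square tube's top corners and the saddle stub's corners are clear too. Next I'll triangulate these.

```bash
cat > m.py <<'E'
import pickle
from h import *
cams={n:cam('wrist',pickle.load(open(f'pics/{n}.pkl','rb'))) for n in 'ABC'}
def tp(n,o,p): return cams[n],(np.array(o)+(np.array(p)-1.5)/4)
def fp(n,p): return cams[n],(np.array(p)*.64-.18)
E
python3 - <<'E'
from m import *
def show(n,*a): X,e=tri(*a); print(n,X,np.round(max(e)*1000,1)); return X
LB,LC,RA,RB,SQ,SD=(110,195),(246,195),(128,208),(260,208),(93,190),(132,70)
def seg(n,a,b): d=b-a; print(n,'mid',(a+b)/2,'len',np.linalg.norm(d),'yaw',np.arctan2(d[1],d[0]))
a=show('L ridge1',tp('B',LB,(6,198)),tp('C',LC,(41,200)));b=show('L ridge2',tp('B',LB,(203,138)),tp('C',LC,(247,143)))
show('L legfar',tp('B',LB,(190,28)),tp('C',LC,(210,27)));seg('L',a,b)
z=.0318
a,b=[atz(*tp('C',LC,p),z) for p in((41,200),(247,143))];seg('L@z C',a,b)
a,b=[atz(*tp('B',LB,p),z) for p in((6,198),(203,138))];seg('L@z B',a,b)
a=show('R ridgefar',tp('A',RA,(78,72)),tp('B',RB,(132,73)))
a,b=[atz(*tp('B',RB,p),z) for p in((132,219),(132,73))];seg('R@z B',a,b)
a=[atz(*tp('B',RB,p),0.0035) for p in((42,46),(206,39))];print('legs',a,np.mean(a,0))
q=[atz(*tp('C',SQ,p),.055) for p in((12,152),(110,78),(203,178),(106,250))];print('sq',np.mean(q,0));
for i in range(4): seg(' e',q[i],q[(i+1)%4])
a,b=[atz(*tp('C',SD,p),.0518) for p in((104,207),(110,71))];seg('saddle ridge',a,b)
c=[atz(*tp('C',SD,p),.0235) for p in((32,54),(29,182),(241,82),(235,207))];print('legs mean',np.mean(c,0));seg('l',c[1],c[0]);seg('r',c[3],c[2])
show('round',fp('A',(470,382)),fp('B',(711,381)));print([atz(*fp(n,p),.055) for n,p in(('A',(470,382)),('B',(711,381)))])
show('sampR',fp('A',(193,120)),fp('B',(445,120)),fp('C',(702,119)));show('sampS',fp('A',(495,141)),fp('B',(745,141)))
q=[atz(*fp('B',p),.02) for p in((282,70),(486,58),(487,176),(293,187))];print('trR',np.mean(q,0));seg('e',q[1],q[0]);seg('e',q[2],q[3]);seg('w',q[0],q[3])
q=[atz(*fp('A',p),.02) for p in((349,53),(548,95),(521,203),(332,170))];print('trS',np.mean(q,0));seg('e',q[1],q[0]);seg('e',q[2],q[3]);seg('w',q[0],q[3])
E
```

```text
L ridge1 [0.4356 0.1418 0.0282] 0.1
L ridge2 [0.4555 0.0789 0.028 ] 0.6
L legfar [0.482  0.0877 0.0002] 0.3
L mid [0.4456 0.1104 0.0281] len 0.06601824568283482 yaw -1.265080526462948
L@z C mid [0.447  0.1107 0.0318] len 0.06526559053471424 yaw -1.271775505044193
L@z B mid [0.4478 0.1089 0.0318] len 0.06567786271353747 yaw -1.2566612415329053
R ridgefar [ 0.4593 -0.0832  0.0253] 0.0
R@z B mid [ 0.4372 -0.0833  0.0318] len 0.05007703726080329 yaw 0.037730722876237105
legs [array([ 0.4588, -0.0567,  0.0035]), array([ 0.4612, -0.1094,  0.0035])] [ 0.46   -0.0831  0.0035]
sq [0.4669 0.2978 0.055 ]
 e mid [0.4825 0.3092 0.055 ] len 0.038133913978643595 yaw -0.9353792845805372
 e mid [0.4784 0.2824 0.055 ] len 0.03836308457248879 yaw -2.501282111791276
 e mid [0.4514 0.2863 0.055 ] len 0.03841283707891833 yaw 2.2179457391196142
 e mid [0.4555 0.3131 0.055 ] len 0.0388133895396215 yaw 0.6331356005665053
saddle ridge mid [0.6072 0.2423 0.0518] len 0.034132887617204746 yaw -0.12930153953870124
legs mean [0.6069 0.242  0.0235]
l mid [0.6105 0.2702 0.0235] len 0.03432646864061967 yaw -0.12555553322873772
r mid [0.6033 0.2137 0.0235] len 0.03380924120754148 yaw -0.10382829926794046
round [ 0.45   -0.268   0.0549] 0.1
[array([ 0.4498, -0.268 ,  0.055 ]), array([ 0.4502, -0.2679,  0.055 ])]
sampR [ 0.6339 -0.0698  0.0144] 0.9
sampS [ 0.6195 -0.2832  0.0151] 0.0
trR [ 0.6306 -0.0283  0.02  ]
e mid [ 0.6695 -0.0263  0.02  ] len 0.13746313768113977 yaw 1.6242762059242317
e mid [ 0.5916 -0.0302  0.02  ] len 0.13945907981186428 yaw 1.6259871314700136
w mid [0.6268 0.0409 0.02  ] len 0.07817263534726747 yaw -3.1047244935904956
trS [ 0.6255 -0.2423  0.02  ]
e mid [ 0.6631 -0.249   0.02  ] len 0.13783120428200316 yaw 1.380503372408607
e mid [ 0.588  -0.2356  0.02  ] len 0.1383665191430166 yaw 1.402479402573985
w mid [ 0.6379 -0.1744  0.02  ] len 0.07784659390743559 yaw 2.962048000635785
```

```bash
cat > scene.py <<'E'
from h import *
# origin x,y,z, yaw
P=dict(short=(.4372,-.0833,0,.038),long=(.4474,.110,0,1.877),round=(.450,-.268,0,0),square=(.4669,.2978,0,.635),
 saddle=(.607,.2422,0,-.12),trR=(.6306,-.0283,0,.054),trS=(.6255,-.2423,0,-.178))
def w(n,pts):
    x,y,z,a=P[n]; c,s=np.cos(a),np.sin(a); return np.array([[x+c*u-s*v,y+s*u+c*v,z+h] for u,v,h in pts])
def angle(L,z0): return [[(-L,0,z0+.0318),(L,0,z0+.0318)],[(-L,.0283,z0+.0035),(L,.0283,z0+.0035),(L,-.0283,z0+.0035),(-L,-.0283,z0+.0035),(-L,.0283,z0+.0035)]]
def box(a,b,z): return [(a,b,z),(a,-b,z),(-a,-b,z),(-a,b,z),(a,b,z)]
t=np.linspace(0,6.2832,25)
def circ(r,y,z): return [(r*np.cos(u),y+r*np.sin(u),z) for u in t]
M=dict(short=angle(.025,0),long=angle(.033,0),round=[circ(.021,0,.055),circ(.021,0,0)],square=[box(.02,.02,.055),box(.02,.02,0)],
 saddle=angle(.017,.02)+[box(.045,.045,.006)],trR=[box(.039,.07,.02),circ(.021,-.042,.016)],trS=[box(.039,.07,.02),[(a,b-.042,z) for a,b,z in box(.02,.02,.016)]])
def draw(im,c,off=(0,0),s=4):
    for n in M:
        for l in M[n]:
            p=np.array([(proj(c,X)-off+.5)*s for X in w(n,l)]); cv2.polylines(im,[np.int32(p*8)],False,(0,0,255),1,cv2.LINE_AA,3)
E
python3 - <<'E'
from scene import *
im=cv2.imread('pics/top0.png')[160:265,135:375]; im=cv2.convertScaleAbs(cv2.resize(im,None,fx=3.33,fy=3.33,interpolation=cv2.INTER_CUBIC),alpha=2.)
draw(im,cam('top'),(135,160),3.33); cv2.imwrite('pics/ovt.png',im[:, :800])
E
```

```text
(no output)
```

View pics/ovt.png

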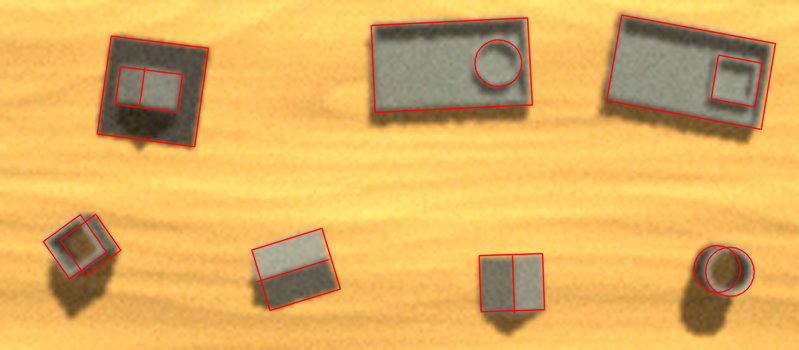

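The overlay of all seven fitted models matches the top picture, and the lengths (66 and 50) and heights agree with the text. Next is picking up the short angle.

```bash
python3 - <<'E'
from h import *
print(monitor.get_obs()['q'])
go([(.4372,-.0833,.09,1.609)])
E
```

```text
[ 0.2142 -0.1094  1.6058 -0.0002  1.6452  1.7867]
[-2.366, 4.609, 3.756] [0.001, 0.001, -11.536]
```

Call:
apply_moves:
  increments: [-2.366,4.609,3.756,0,0,-11.536,-2.366,4.609,3.756,0,0,-11.536,-2.366,4.609,3.756,0,0,-11.536,-2.366,4.609,3.756,0,0,-11.536,-2.366,4.609,3.756,0,0,-11.536,-2.366,4.609,3.756,0,0,-11.536,-2.366,4.609,3.756,0,0,-11.536,-2.366,4.609,3.756,0,0,-11.536,-2.366,4.609,3.756,0,0,-11.536,-2.366,4.609,3.756,0,0,-11.536]

```text
t: 4.0
ee_pos: [0.4369, -0.0833, 0.09]
orientation: [0.0, 0.736, 0.677, 0.0]
contact_force: [0.2, 0.6, 0.7]
gripper_width: 0.0855
finger_force: 0.0
```

```bash
python3 -c "
from h import *
go([(.4372,-.0833,.09,1.609)]);print(yawnow(monitor.get_obs()))"
```

```text
[0.001, 0.005, 0.001] [0.001, 0.001, -0.88]
1.486134195560619
```

Call:
apply_moves:
  increments: [0,0,0,0,0,-0.88,0,0,0.4,0,0,-0.88,0,0,0.8,0,0,-0.88,0,0,1.1,0,0,-0.88,0,0,1.3,0,0,-0.88,0,0,1.45,0,0,-0.88,0,0,1.54,0,0,-0.88,0,0,1.54,0,0,-0.88]

```text
t: 4.8
ee_pos: [0.4373, -0.0822, 0.0128]
orientation: [-0.0, 0.695, 0.719, -0.0]
contact_force: [0.4, 0.2, 0.5]
gripper_width: 0.0855
finger_force: 0.0
```

Call:
apply_moves:
  increments: [0,0,0,0,0,0,0,0,0,0,0,0,0,0,0,0,0,0,0,0,0,0,0,0,0,0,0,0,0,0,0,0,0,0,0,0,0,0,0,0,0,0,0,0,0,0,0,0]
  claw: 1
  grip_force: 50

```text
t: 5.6
ee_pos: [0.4379, -0.0821, 0.0137]
orientation: [0.001, 0.695, 0.719, 0.0]
contact_force: [1.0, 0.0, 6.1]
gripper_width: 0.0487
finger_force: 51.2
```

Call:
apply_moves:
  increments: [0,0,-0.5,0,0,0,0,0,-1.2,0,0,0,0,0,-2,0,0,0,0,0,-2.2,0,0,0,0,0,-2.2,0,0,0]

```text
t: 6.1
ee_pos: [0.4379, -0.0822, 0.1243]
orientation: [0.001, 0.695, 0.719, 0.001]
contact_force: [0.5, 0.4, -2.5]
gripper_width: 0.0486
finger_force: 52.4
```

```bash
python3 -c "
from h import *
go([(.6071,.2434,.12,1.451)])"
```

```text
[6.392, 3.605, 0.091] [0.019, 0.004, 1.104]
```

Call:
apply_moves:
  increments: [0.8,0.45,0.09,0.02,0,0.2,1.7,0.95,0.09,0.02,0,0.4,2.6,1.45,0.09,0.02,0,0.6,3.5,1.95,0.09,0.02,0,0.8,4.4,2.5,0.09,0.02,0,1.1,5.3,3,0.09,0.02,0,1.1,5.9,3.4,0.09,0.02,0,1.1,6.3,3.55,0.09,0.02,0,1.1,6.39,3.6,0.09,0.02,0,1.1,6.39,3.6,0.09,0.02,0,1.1]

```text
t: 7.1
ee_pos: [0.6056, 0.2435, 0.1163]
orientation: [-0.001, 0.748, 0.664, -0.002]
contact_force: [-0.3, -0.7, -1.9]
gripper_width: 0.0487
finger_force: 52.3
```

```bash
python3 snap.py D && python3 -c "
from h import *
go([(.6071,.2434,.12,1.451)])"
```

```text
7.1 [0.6056 0.2435 0.1163] 1.4524386794888424 [-0.0227 -0.0288  0.0132 -0.0022  0.0061 -0.0077]
[0.015, 0.029, -0.062] [-0.033, 0.01, 0.005]
```

View pics/Db.png

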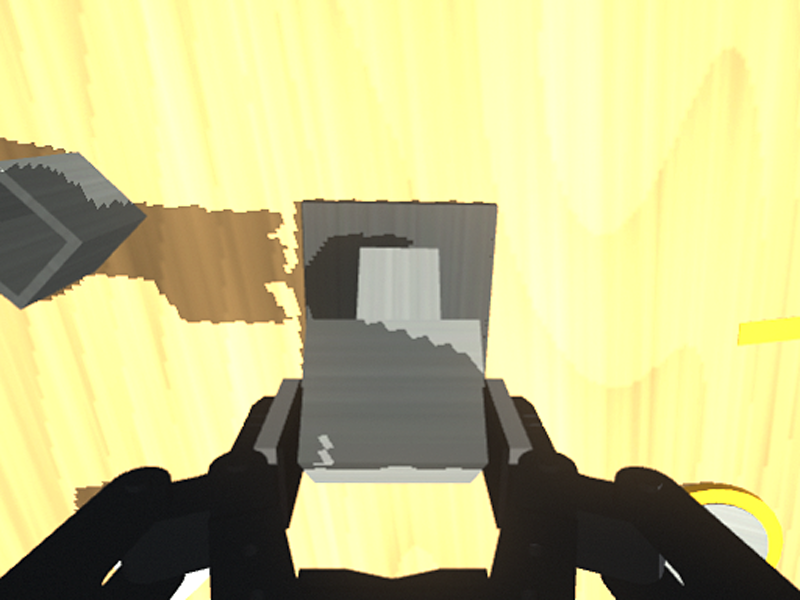

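The wrist picture shows the short angle held level. Its ridge is at row 466, its far leg edge runs from (302,320) to (481,320), and the saddle stub lies below at (400,285). I'll compare these with predicted pixels.

```bash
python3 - <<'E'
import pickle
from h import *
o=pickle.load(open('pics/D.pkl','rb'));c=cam('wrist',o);Rt=rq(o['orientation']).as_matrix()
def pr(X): return (proj(c,X)+.18)/.64
for n,x,y,h in[('ridge',-.0012,-.025,.0318),('ridge',-.0012,.025,.0318),('legfar',.0271,-.025,.0035),('legfar',.0271,.025,.0035),('legfar0',.0236,.025,0)]:
    print(n,pr(o['ee_pos']+Rt@[x,y,-(h-.0137)]))
import scene
print('foot/stub pred',[pr(X) for X in scene.w('saddle',[(-.045,.045,.006),(.045,.045,.006),(-.017,.0283,.0235),(.017,.0283,.0235)])])
E
```

```text
ridge [293.2055 460.8704]
ridge [491.0328 461.1286]
legfar [304.9251 316.5045]
legfar [479.7512 316.6973]
legfar0 [477.3143 323.6313]
foot/stub pred [array([298.2184, 203.1678]), array([497.0032, 203.85  ]), array([358.0301, 248.4025]), array([436.8268, 248.7069])]
```

Call:
apply_moves:
  increments: [0.03,0.03,0.4,0,0,0,0.03,0.03,0.8,0,0,0,0.03,0.03,1.1,0,0,0,0.03,0.03,1.25,0,0,0,0.03,0.03,1.35,0,0,0,0.03,0.03,1.42,0,0,0,0.03,0.03,1.42,0,0,0]

```text
t: 7.85
ee_pos: [0.6078, 0.2446, 0.0476]
orientation: [-0.001, 0.748, 0.664, -0.001]
contact_force: [-1.0, -0.6, -1.0]
gripper_width: 0.0484
finger_force: 52.4
```

Call:
apply_moves:
  increments: [0,0,0.03,0,0,0,0,0,0.06,0,0,0,0,0,0.08,0,0,0,0,0,0.08,0,0,0]

```text
t: 8.25
ee_pos: [0.6077, 0.2448, 0.0434]
orientation: [-0.001, 0.748, 0.664, -0.001]
contact_force: [0.0, -0.4, -1.2]
gripper_width: 0.0488
finger_force: 52.4
```

Call:
apply_moves:
  increments: [0,0,0.02,0,0,0,0,0,0.04,0,0,0,0,0,0.05,0,0,0,0,0,0.05,0,0,0]

```text
t: 8.65
ee_pos: [0.6077, 0.2447, 0.0412]
orientation: [-0.001, 0.748, 0.664, -0.001]
contact_force: [-1.0, -0.5, 1.6]
gripper_width: 0.0491
finger_force: 52.6
```

Call:
apply_moves:
  increments: [0,0,0.02,0,0,0,0,0,0.03,0,0,0,0,0,0.03,0,0,0]

```text
t: 8.95
ee_pos: [0.6079, 0.2447, 0.0411]
orientation: [-0.001, 0.748, 0.664, -0.001]
contact_force: [-8.3, -4.8, 16.5]
gripper_width: 0.0488
finger_force: 54.0
```

Call:
apply_moves:
  increments: [0,0,-0.02,0,0,0,0,0,-0.02,0,0,0,0,0,-0.02,0,0,0,0,0,-0.02,0,0,0,0,0,-0.02,0,0,0]
  claw: -1

```text
t: 9.45
ee_pos: [0.6076, 0.2447, 0.0403]
orientation: [-0.001, 0.748, 0.664, -0.001]
contact_force: [-0.6, 0.7, 0.1]
gripper_width: 0.0855
finger_force: 0.0
```

Call:
apply_moves:
  increments: [0,0,-0.4,0,0,0,0,0,-0.9,0,0,0,0,0,-1.7,0,0,0,0,0,-2.4,0,0,0,0,0,-2.4,0,0,0,0,0,-2.4,0,0,0]

```text
t: 10.05
ee_pos: [0.6082, 0.2448, 0.161]
orientation: [-0.001, 0.748, 0.664, -0.0]
contact_force: [0.2, 0.2, -0.1]
gripper_width: 0.0858
finger_force: 0.0
```

```bash
python3 snap.py E && python3 - <<'E'
import pickle
from scene import *
o=pickle.load(open('pics/E.pkl','rb'));c=cam('wrist',o)
P['short']=(.607,.2422,.0271,-.12)
im=cv2.imread('pics/E.png')[100:320,120:400];im=cv2.convertScaleAbs(cv2.resize(im,None,fx=2.8,fy=2.5,interpolation=cv2.INTER_CUBIC)[:,:],alpha=1.8)
im=cv2.imread('pics/E.png')[100:300,120:386];im=cv2.convertScaleAbs(cv2.resize(im,None,fx=3,fy=3,interpolation=cv2.INTER_CUBIC),alpha=1.8)
M={k:M[k] for k in('short','saddle')}
import scene; scene.M=M
draw(im,c,(120,100),3); cv2.imwrite('pics/Eo.png',im)
go([(.4474,.110,.10,.306)])
E
```

```text
10.05 [0.6082 0.2448 0.161 ] 1.4516339196220476 [-0.0013  0.024   0.0328 -0.001  -0.0025  0.0003]
[-3.054, -2.861, 1.206] [-0.019, 0.017, 8.205]
```

View pics/Eo.png

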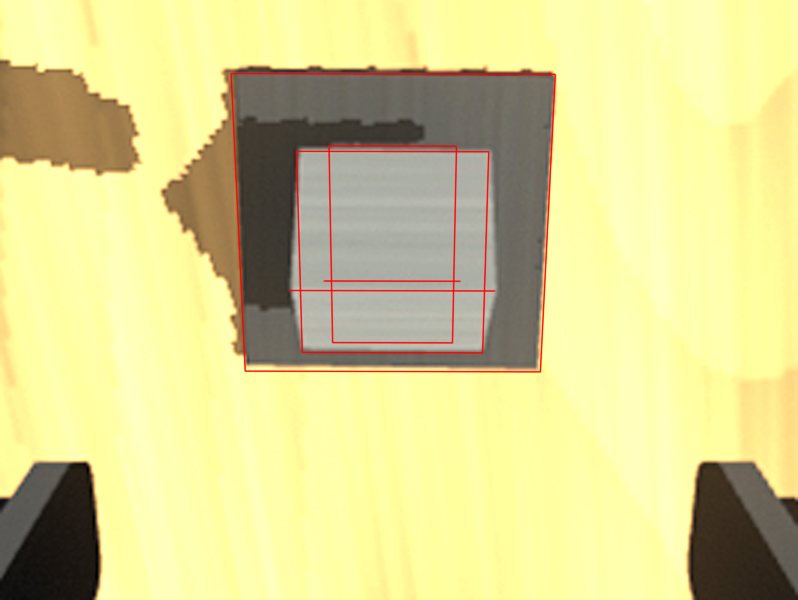

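The short angle sits on the saddle, and its outline (298..489, 150..352) matches the nested model. Next is the long one.

Call:
apply_moves:
  increments: [-0.3,-0.3,0.1,0,0,1,-0.8,-0.8,0.3,0,0,2,-1.3,-1.3,0.5,0,0,3,-1.8,-1.8,0.7,0,0,4,-2.3,-2.2,0.9,0,0,5,-2.8,-2.6,1.1,0,0,6,-3,-2.8,1.2,-0.02,0.02,7,-3.05,-2.86,1.2,-0.02,0.02,8,-3.05,-2.86,1.2,-0.02,0.02,8.2,-3.05,-2.86,1.2,-0.02,0.02,8.2]

```text
t: 11.1
ee_pos: [0.4476, 0.1104, 0.1002]
orientation: [-0.0, 0.988, 0.154, -0.0]
contact_force: [-0.3, 1.0, 0.4]
gripper_width: 0.0855
finger_force: 0.0
```

```bash
python3 -c "
from h import *
go([(.4474,.110,.013,.306)])"
```

```text
[-0.006, 0.006, 1.744] [-0.003, 0.0, 0.022]
```

Call:
apply_moves:
  increments: [0,0,0.4,0,0,0,0,0,0.8,0,0,0,0,0,1.2,0,0,0,0,0,1.5,0,0,0,0,0,1.65,0,0,0,0,0,1.74,0,0,0,0,0,1.74,0,0,0]

```text
t: 11.8
ee_pos: [0.4479, 0.1104, 0.0138]
orientation: [-0.0, 0.988, 0.153, 0.0]
contact_force: [-0.2, -0.2, 0.4]
gripper_width: 0.0856
finger_force: 0.0
```

Call:
apply_moves:
  increments: [0,0,0,0,0,0,0,0,0,0,0,0,0,0,0,0,0,0,0,0,0,0,0,0,0,0,0,0,0,0,0,0,0,0,0,0,0,0,0,0,0,0]
  claw: 1
  grip_force: 60

```text
t: 12.5
ee_pos: [0.4484, 0.1106, 0.0152]
orientation: [-0.0, 0.988, 0.153, 0.001]
contact_force: [-2.8, 1.7, 7.5]
gripper_width: 0.0641
finger_force: 64.2
```

Call:
apply_moves:
  increments: [0,0,-0.5,0,0,0,0,0,-1.2,0,0,0,0,0,-2,0,0,0,0,0,-2.4,0,0,0,0,0,-2.4,0,0,0]

```text
t: 13.0
ee_pos: [0.449, 0.1106, 0.1375]
orientation: [-0.0, 0.988, 0.153, 0.003]
contact_force: [-1.1, 0.2, -3.2]
gripper_width: 0.0638
finger_force: 68.3
```

```bash
python3 -c "
from h import *
go([(.607,.2422,.14,1.451)])"
```

```text
[3.809, -1.555, -0.026] [0.03, -0.04, -8.195]
```

Call:
apply_moves:
  increments: [0.3,-0.1,-0.03,0,0,-1,0.8,-0.3,-0.03,0,0,-2,1.3,-0.5,-0.03,0,0,-3,1.8,-0.7,-0.03,0,0,-4,2.3,-0.9,-0.03,0,0,-5,2.8,-1.1,-0.03,0,0,-6,3.3,-1.3,-0.03,0,0,-7,3.7,-1.5,-0.03,0.03,-0.04,-8,3.81,-1.55,-0.03,0.03,-0.04,-8.2,3.81,-1.55,-0.03,0.03,-0.04,-8.2]

```text
t: 14.0
ee_pos: [0.6057, 0.2419, 0.134]
orientation: [-0.002, 0.748, 0.663, -0.003]
contact_force: [-1.3, -0.3, -2.3]
gripper_width: 0.064
finger_force: 68.2
```

Call:
apply_moves:
  increments: [0,0,0,0,0,0,0,0,0,0,0,0]

```text
t: 14.2
ee_pos: [0.6054, 0.2411, 0.1355]
orientation: [-0.001, 0.749, 0.663, -0.002]
contact_force: [0.5, 0.8, -1.9]
gripper_width: 0.0639
finger_force: 68.2
```

```bash
python3 snap.py F && python3 - <<'E'
import pickle
import scene
from scene import *
o=pickle.load(open('pics/F.pkl','rb'));c=cam('wrist',o);x=o['ee_pos'];a=yawnow(o)
P['short']=(.607,.2422,.0271,-.12);P['long']=(x[0],x[1],x[2]-.0152,a-np.pi/2)
im=cv2.imread('pics/F.png')[110:310,120:386];im=cv2.convertScaleAbs(cv2.resize(im,None,fx=3,fy=3,interpolation=cv2.INTER_CUBIC),alpha=1.8)
scene.M={k:M[k] for k in('short','long')}
draw(im,c,(120,110),3); cv2.imwrite('pics/Fo.png',im)
go([(.607,.2422,.0494,1.451)])
E
```

```text
14.2 [0.6054 0.2411 0.1355] 1.4496711043299435 [ 0.0006 -0.0027 -0.0053 -0.0005  0.001  -0.0081]
[0.027, 0.036, 1.726] [-0.037, 0.012, -0.007]
```

View pics/Fo.png

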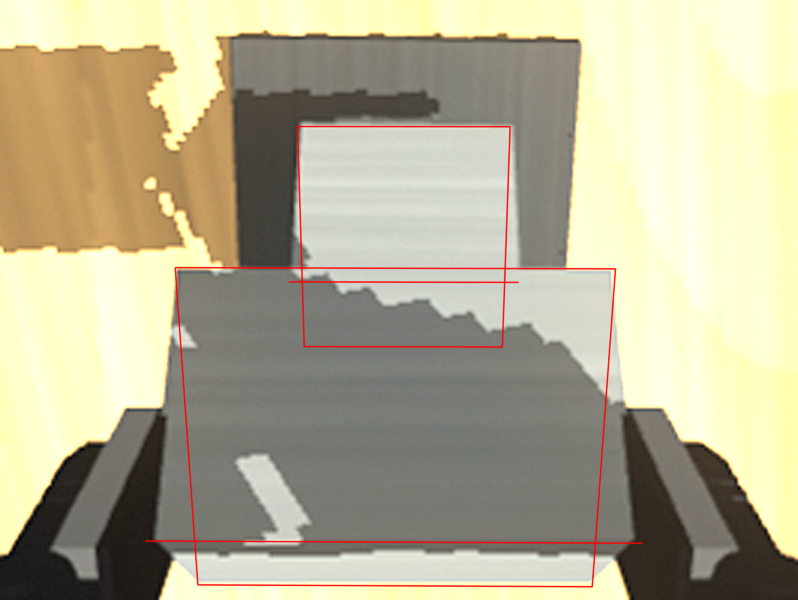

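The long angle is held level and straight over the short one: leg edge at row 268, ridge at about row 548, with the short one's top edge at row 124. I'll lower it.

Call:
apply_moves:
  increments: [0.03,0.04,0.4,-0.03,0,0,0.03,0.04,0.8,-0.03,0,0,0.03,0.04,1.15,-0.03,0,0,0.03,0.04,1.4,-0.03,0,0,0.03,0.04,1.55,-0.03,0,0,0.03,0.04,1.63,-0.03,0,0,0.03,0.04,1.63,-0.03,0,0]

```text
t: 14.95
ee_pos: [0.6077, 0.2429, 0.054]
orientation: [0.0, 0.748, 0.664, -0.001]
contact_force: [-0.7, 0.3, -1.9]
gripper_width: 0.0643
finger_force: 68.2
```

Call:
apply_moves:
  increments: [0,0,0.03,0,0,0,0,0,0.06,0,0,0,0,0,0.07,0,0,0,0,0,0.07,0,0,0]

```text
t: 15.35
ee_pos: [0.6077, 0.2429, 0.0507]
orientation: [0.0, 0.748, 0.664, -0.001]
contact_force: [0.6, -0.1, -1.2]
gripper_width: 0.0643
finger_force: 68.2
```

Call:
apply_moves:
  increments: [0,0,0.02,0,0,0,0,0,0.03,0,0,0,0,0,0.04,0,0,0,0,0,0.04,0,0,0]

```text
t: 15.75
ee_pos: [0.6079, 0.2429, 0.0499]
orientation: [0.0, 0.748, 0.664, -0.001]
contact_force: [-5.4, -2.2, 8.5]
gripper_width: 0.0643
finger_force: 69.3
```

Call:
apply_moves:
  increments: [0,0,0.01,0,0,0,0,0,0.02,0,0,0,0,0,0.02,0,0,0]

```text
t: 16.05
ee_pos: [0.608, 0.2429, 0.0497]
orientation: [0.0, 0.748, 0.664, -0.001]
contact_force: [-10.5, -4.3, 17.8]
gripper_width: 0.0641
finger_force: 70.2
```

Call:
apply_moves:
  increments: [0,0,-0.02,0,0,0,0,0,-0.02,0,0,0,0,0,-0.02,0,0,0,0,0,-0.02,0,0,0,0,0,-0.02,0,0,0]
  claw: -1

```text
t: 16.55
ee_pos: [0.6076, 0.2428, 0.0484]
orientation: [0.0, 0.748, 0.664, -0.001]
contact_force: [-1.0, -0.4, -0.3]
gripper_width: 0.0853
finger_force: 0.0
```

Call:
apply_moves:
  increments: [0,0,-0.3,0,0,0,0,0,-0.6,0,0,0,0,0,-1,0,0,0,0,0,-1.6,0,0,0,0,0,-2.2,0,0,0,0,0,-2.2,0,0,0,0,0,-2.2,0,0,0]

```text
t: 17.25
ee_pos: [0.6082, 0.2432, 0.1605]
orientation: [0.001, 0.748, 0.664, 0.0]
contact_force: [0.9, -0.2, -0.5]
gripper_width: 0.0853
finger_force: 0.0
```

```bash
python3 snap.py G && python3 - <<'E'
import pickle
import scene
from scene import *
o=pickle.load(open('pics/G.pkl','rb'));c=cam('wrist',o)
P['short']=(.607,.2422,.0271,-.12);P['long']=(.607,.2422,.0342,-.12)
im=cv2.imread('pics/G.png')[100:300,120:386];im=cv2.convertScaleAbs(cv2.resize(im,None,fx=3,fy=3,interpolation=cv2.INTER_CUBIC),alpha=1.8)
scene.M={k:M[k] for k in('long',)}
draw(im,c,(120,100),3); cv2.imwrite('pics/Go.png',im)
go([(.4669,.2978,.12,.635)])
E
```

```text
17.25 [0.6082 0.2432 0.1605] 1.4515937763582918 [-0.0007  0.0241  0.0331  0.0004 -0.0115  0.0012]
[0.754, -2.926, 0.783] [0.0, 0.012, 5.848]
```

View pics/Go.png

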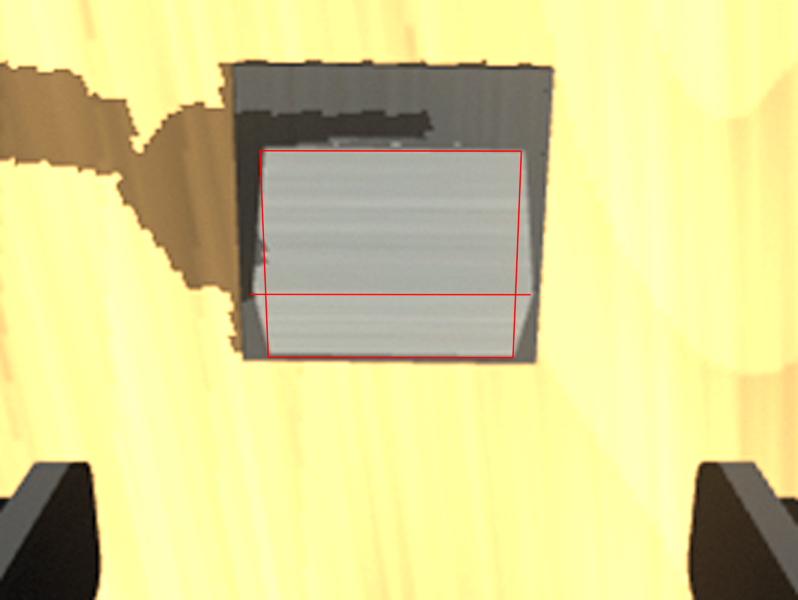

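The long angle is nested on the short one, with its outline (262..523, 150..357) on the model. Next is the square tube.

Call:
apply_moves:
  increments: [0.1,-0.4,0.1,0,0,0.9,0.2,-0.9,0.2,0,0,1.8,0.3,-1.4,0.4,0,0,2.7,0.45,-1.9,0.5,0,0,3.6,0.6,-2.4,0.6,0,0,4.5,0.7,-2.8,0.75,0,0,5.4,0.75,-2.93,0.78,0,0,5.85,0.75,-2.93,0.78,0,0,5.85,0.75,-2.93,0.78,0,0,5.85]

```text
t: 18.2
ee_pos: [0.4668, 0.2975, 0.1194]
orientation: [0.001, 0.95, 0.313, -0.001]
contact_force: [0.5, 0.5, 0.1]
gripper_width: 0.0853
finger_force: 0.0
```

```bash
python3 -c "
from h import *
go([(.4669,.2978,.031,.635)])"
```

```text
[0.01, -0.004, 1.769] [0.003, 0.018, 0.016]
```

Call:
apply_moves:
  increments: [0,0,0.4,0,0,0,0,0,0.9,0,0,0,0,0,1.3,0,0,0,0,0,1.6,0,0,0,0,0,1.76,0,0,0,0,0,1.76,0,0,0]

```text
t: 18.8
ee_pos: [0.4665, 0.2972, 0.0309]
orientation: [0.001, 0.95, 0.312, -0.002]
contact_force: [-0.3, -0.0, 0.7]
gripper_width: 0.0853
finger_force: 0.0
```

Call:
apply_moves:
  increments: [0,0,0,0,0,0,0,0,0,0,0,0,0,0,0,0,0,0,0,0,0,0,0,0,0,0,0,0,0,0,0,0,0,0,0,0,0,0,0,0,0,0,0,0,0,0,0,0]
  claw: 1
  grip_force: 60

```text
t: 19.6
ee_pos: [0.4671, 0.2977, 0.0327]
orientation: [0.0, 0.95, 0.312, -0.0]
contact_force: [-0.9, -1.0, 5.3]
gripper_width: 0.0393
finger_force: 61.2
```

Call:
apply_moves:
  increments: [0,0,-0.5,0,0,0,0,0,-1.2,0,0,0,0,0,-2,0,0,0,0,0,-2.4,0,0,0,0,0,-2.4,0,0,0]

```text
t: 20.1
ee_pos: [0.4677, 0.2982, 0.1551]
orientation: [0.0, 0.95, 0.312, 0.002]
contact_force: [-0.2, 0.2, -1.7]
gripper_width: 0.0386
finger_force: 61.0
```

```bash
python3 -c "
from h import *
go([(.6296,-.2197,.15,-.178)])"
```

```text
[-3.537, 10.261, 0.102] [-0.002, -0.022, 5.822]
```

Call:
apply_moves:
  increments: [-0.1,0.4,0,0,0,0.2,-0.4,1.2,0,0,0,0.6,-0.7,2.1,0,0,0,1.1,-1,3,0,0,0,1.6,-1.3,3.9,0,0,0,2.2,-1.65,4.8,0,0,0,2.7,-2,5.7,0,0,0,3.3,-2.3,6.6,0,0,0,3.8,-2.6,7.5,0,0,0,4.4,-2.9,8.4,0,0,0,4.9]

```text
t: 21.1
ee_pos: [0.5988, -0.1284, 0.1505]
orientation: [0.001, 1.0, -0.026, -0.001]
contact_force: [0.7, 0.7, -1.7]
gripper_width: 0.0395
finger_force: 60.8
```

Call:
apply_moves:
  increments: [-0.25,0.8,0.1,0,0,0.4,-0.45,1.3,0.1,0,0,0.7,-0.62,1.7,0.1,0,0,0.9,-0.64,1.86,0.1,0,0,0.92,-0.64,1.86,0.1,0,0,0.92,-0.64,1.86,0.1,0,0,0.92]

```text
t: 21.7
ee_pos: [0.5627, -0.2171, 0.1468]
orientation: [0.001, 0.996, -0.088, -0.001]
contact_force: [-0.4, 0.7, -1.4]
gripper_width: 0.0387
finger_force: 60.9
```

```bash
python3 -c "
from h import *
go([(.6296,-.2197,.0367,-.178)])"
```

```text
[1.331, -0.189, 2.199] [0.01, 0.012, 0.007]
```

Call:
apply_moves:
  increments: [0.7,-0.1,0,0,0,0,1.2,-0.19,0.1,0,0,0,1.33,-0.19,0.5,0,0,0,1.33,-0.19,0.9,0,0,0,1.33,-0.19,1.3,0,0,0,1.33,-0.19,1.3,0,0,0]

```text
t: 22.3
ee_pos: [0.6287, -0.2186, 0.0789]
orientation: [0.0, 0.996, -0.088, -0.003]
contact_force: [-0.9, 0.4, -2.5]
gripper_width: 0.039
finger_force: 61.0
```

```bash
python3 snap.py H && python3 - <<'E'
import pickle
import scene
from scene import *
o=pickle.load(open('pics/H.pkl','rb'));c=cam('wrist',o);x=o['ee_pos']
P['square']=(x[0],x[1],x[2]-.0327,yawnow(o))
im=cv2.convertScaleAbs(cv2.resize(cv2.imread('pics/H.png'),(768,576),interpolation=cv2.INTER_CUBIC),alpha=1.8)
scene.M={k:M[k] for k in('square','trS')}
draw(im,c,(0,0),1.5); cv2.imwrite('pics/Ho.png',im)
go([(.6296,-.2197,.0367,-.178)])
E
```

```text
22.3 [ 0.6287 -0.2186  0.0789] -0.1760634980959022 [-0.0065 -0.0324 -0.0392  0.001   0.0376  0.0004]
[0.011, 0.012, 0.886] [0.008, 0.025, 0.012]
```

View pics/Ho.png

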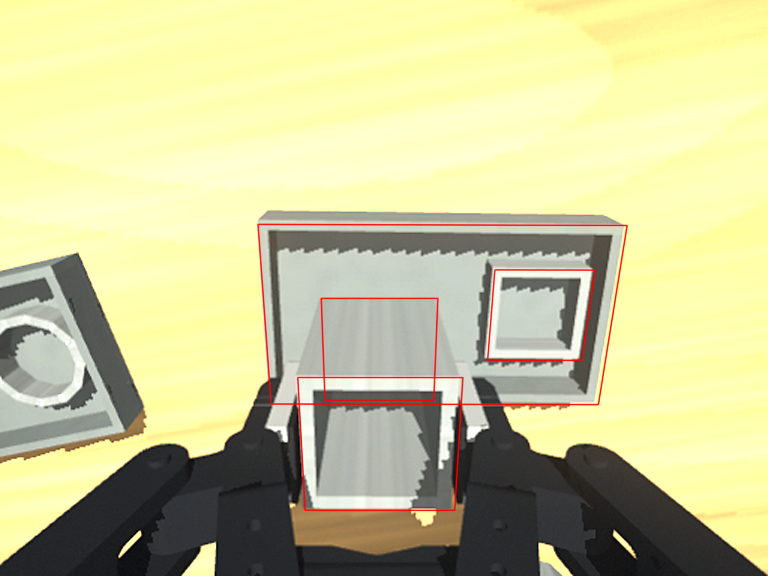

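The tube hangs upright over the free half of the tray, and its model and the tray's both match the picture. I'll lower it.

Call:
apply_moves:
  increments: [0.01,0.01,0.3,0,0,0,0.01,0.01,0.55,0,0,0,0.01,0.01,0.72,0,0,0,0.01,0.01,0.8,0,0,0,0.01,0.01,0.84,0,0,0,0.01,0.01,0.86,0,0,0,0.01,0.01,0.86,0,0,0]

```text
t: 23.05
ee_pos: [0.6301, -0.2211, 0.0396]
orientation: [0.001, 0.996, -0.089, -0.0]
contact_force: [-0.1, 0.6, -2.2]
gripper_width: 0.039
finger_force: 61.0
```

Call:
apply_moves:
  increments: [0,0,0.02,0,0,0,0,0,0.04,0,0,0,0,0,0.04,0,0,0]

```text
t: 23.35
ee_pos: [0.6299, -0.221, 0.0373]
orientation: [0.001, 0.996, -0.089, -0.001]
contact_force: [-0.3, 0.3, -2.3]
gripper_width: 0.039
finger_force: 61.0
```

Call:
apply_moves:
  increments: [0,0,0.015,0,0,0,0,0,0.03,0,0,0,0,0,0.03,0,0,0]

```text
t: 23.65
ee_pos: [0.6301, -0.221, 0.0367]
orientation: [0.001, 0.996, -0.089, -0.0]
contact_force: [-4.8, 1.5, 7.1]
gripper_width: 0.0391
finger_force: 62.2
```

Call:
apply_moves:
  increments: [0,0,0,0,0,0,0,0,0,0,0,0,0,0,0,0,0,0,0,0,0,0,0,0,0,0,0,0,0,0,0,0,0,0,0,0]
  claw: -1

```text
t: 24.25
ee_pos: [0.6299, -0.221, 0.0358]
orientation: [0.001, 0.996, -0.089, -0.001]
contact_force: [0.7, 0.7, -0.2]
gripper_width: 0.0851
finger_force: 0.0
```

Call:
apply_moves:
  increments: [0,0,-0.3,0,0,0,0,0,-0.8,0,0,0,0,0,-1.5,0,0,0,0,0,-2.2,0,0,0,0,0,-2.4,0,0,0,0,0,-2.4,0,0,0]

```text
t: 24.85
ee_pos: [0.6307, -0.221, 0.1586]
orientation: [0.001, 0.996, -0.089, 0.001]
contact_force: [0.6, 0.7, -0.2]
gripper_width: 0.085
finger_force: 0.0
```

```bash
python3 -c "
from h import *
go([(.450,-.268,.14,.054)])"
```

```text
[-3.393, 1.563, 0.368] [0.02, -0.017, -1.66]
```

Call:
apply_moves:
  increments: [-0.5,0.2,0.1,0,0,-0.3,-1.2,0.6,0.2,0,0,-0.6,-1.9,0.9,0.3,0,0,-1,-2.6,1.2,0.37,0,0,-1.3,-3.1,1.4,0.37,0.02,-0.02,-1.5,-3.39,1.56,0.37,0.02,-0.02,-1.66,-3.39,1.56,0.37,0.02,-0.02,-1.66,-3.39,1.56,0.37,0.02,-0.02,-1.66]

```text
t: 25.65
ee_pos: [0.4494, -0.2675, 0.137]
orientation: [-0.001, 1.0, 0.026, -0.002]
contact_force: [0.4, 0.6, 0.6]
gripper_width: 0.085
finger_force: 0.0
```

```bash
python3 -c "
from h import *
go([(.450,-.268,.031,.054)])"
```

```text
[0.021, 0.016, 2.119] [-0.015, 0.031, -0.009]
```

Call:
apply_moves:
  increments: [0.01,0.01,0.4,0,0,0,0.01,0.01,1,0,0,0,0.01,0.01,1.5,0,0,0,0.01,0.01,1.8,0,0,0,0.01,0.01,2,0,0,0,0.01,0.01,2.1,0,0,0,0.01,0.01,2.1,0,0,0]

```text
t: 26.35
ee_pos: [0.4498, -0.2679, 0.0326]
orientation: [-0.001, 1.0, 0.027, -0.002]
contact_force: [0.3, 0.9, 0.6]
gripper_width: 0.0851
finger_force: 0.0
```

Call:
apply_moves:
  increments: [0,0,0,0,0,0,0,0,0,0,0,0,0,0,0,0,0,0,0,0,0,0,0,0,0,0,0,0,0,0,0,0,0,0,0,0,0,0,0,0,0,0,0,0,0,0,0,0]
  claw: 1
  grip_force: 60

```text
t: 27.15
ee_pos: [0.4499, -0.2681, 0.0336]
orientation: [-0.0, 1.0, 0.027, -0.001]
contact_force: [-0.6, 1.1, 6.3]
gripper_width: 0.0415
finger_force: 61.3
```

Call:
apply_moves:
  increments: [0,0,-0.5,0,0,0,0,0,-1.2,0,0,0,0,0,-2,0,0,0,0,0,-2.4,0,0,0,0,0,-2.4,0,0,0]

```text
t: 27.65
ee_pos: [0.4509, -0.2687, 0.1559]
orientation: [0.001, 1.0, 0.027, 0.0]
contact_force: [0.6, -0.4, -3.3]
gripper_width: 0.0411
finger_force: 61.8
```

```bash
python3 -c "
from h import *
go([(.6294,-.0053,.15,.054)])"
```

```text
[3.849, -5.069, 0.111] [0.009, -0.0, -0.001]
```

Call:
apply_moves:
  increments: [0.2,-0.3,0,0,0,0,0.7,-0.9,0,0,0,0,1.2,-1.6,0,0,0,0,1.7,-2.3,0,0,0,0,2.2,-3,0,0,0,0,2.8,-3.7,0,0,0,0,3.3,-4.4,0,0,0,0,3.7,-4.9,0.1,0,0,0,3.85,-5.07,0.1,0,0,0,3.85,-5.07,0.1,0,0,0]

```text
t: 28.65
ee_pos: [0.6285, -0.0035, 0.1453]
orientation: [-0.001, 1.0, 0.028, -0.003]
contact_force: [-0.8, 0.5, -3.1]
gripper_width: 0.0413
finger_force: 61.7
```

```bash
python3 -c "
from h import *
go([(.6294,-.0053,.0376,.054)])"
```

```text
[0.031, 0.041, 2.153] [-0.013, 0.046, 0.011]
```

Call:
apply_moves:
  increments: [0.02,0.02,0.4,0,0,0,0.02,0.02,0.9,0,0,0,0.02,0.02,1.3,0,0,0,0.02,0.02,1.7,0,0,0,0.02,0.02,1.9,0,0,0,0.02,0.02,2.03,0,0,0,0.02,0.02,2.07,0,0,0,0.02,0.02,2.07,0,0,0]

```text
t: 29.45
ee_pos: [0.6293, -0.0056, 0.0443]
orientation: [-0.001, 1.0, 0.027, -0.002]
contact_force: [-0.2, -0.9, -2.0]
gripper_width: 0.0413
finger_force: 61.7
```

Call:
apply_moves:
  increments: [0,0,0.02,0,0,0,0,0,0.04,0,0,0,0,0,0.04,0,0,0]

```text
t: 29.75
ee_pos: [0.6293, -0.0054, 0.042]
orientation: [-0.001, 1.0, 0.027, -0.002]
contact_force: [-0.2, 0.2, -3.7]
gripper_width: 0.041
finger_force: 61.7
```

Call:
apply_moves:
  increments: [0,0,0.03,0,0,0,0,0,0.06,0,0,0,0,0,0.09,0,0,0,0,0,0.09,0,0,0]

```text
t: 30.15
ee_pos: [0.6293, -0.0054, 0.0376]
orientation: [-0.001, 1.0, 0.027, -0.002]
contact_force: [-1.7, -0.3, 2.4]
gripper_width: 0.0413
finger_force: 62.2
```

Contact at the expected height, 0.0376. I'll press slightly, then release and rise.

Call:
apply_moves:
  increments: [0,0,0.01,0,0,0,0,0,0.01,0,0,0]

```text
t: 30.35
ee_pos: [0.6294, -0.0053, 0.0376]
orientation: [-0.001, 1.0, 0.027, -0.002]
contact_force: [-3.9, 0.7, 6.8]
gripper_width: 0.0415
finger_force: 63.1
```

Call:
apply_moves:
  increments: [0,0,0,0,0,0,0,0,0,0,0,0,0,0,0,0,0,0,0,0,0,0,0,0,0,0,0,0,0,0,0,0,0,0,0,0]
  claw: -1

```text
t: 30.95
ee_pos: [0.6292, -0.0054, 0.0368]
orientation: [-0.001, 1.0, 0.027, -0.002]
contact_force: [-0.0, 0.5, 0.4]
gripper_width: 0.0854
finger_force: 0.0
```

Call:
apply_moves:
  increments: [0,0,-0.3,0,0,0,0,0,-0.8,0,0,0,0,0,-1.6,0,0,0,0,0,-2.5,0,0,0,0,0,-3.5,0,0,0,0,0,-4.5,0,0,0,0,0,-5.2,0,0,0,0,0,-5.2,0,0,0]

```text
t: 31.75
ee_pos: [0.6309, -0.0058, 0.3044]
orientation: [-0.0, 1.0, 0.027, 0.002]
contact_force: [0.1, -0.4, -0.1]
gripper_width: 0.0859
finger_force: 0.0
```

```bash
python3 snap.py J && python3 - <<'E'
import scene,pickle
from scene import *
o=pickle.load(open('pics/J.pkl','rb'));c=cam('wrist',o)
P['long']=(.607,.2422,.0342,-.12);P['square']=(.6299,-.221,.004,-.178);P['round']=(.6294,-.0054,.004,0)
scene.M={k:M[k] for k in('long','square','round','trR','trS')}
im=cv2.convertScaleAbs(cv2.resize(cv2.imread('pics/J.png'),(768,576),interpolation=cv2.INTER_CUBIC),alpha=1.7)
draw(im,c,(0,0),1.5); cv2.imwrite('pics/Jo.png',im)
E
```

```text
31.75 [ 0.6309 -0.0058  0.3044] 0.053949950324787 [ 0.0003  0.0304  0.091   0.0024 -0.0586  0.0017]
```

View pics/Jo.png

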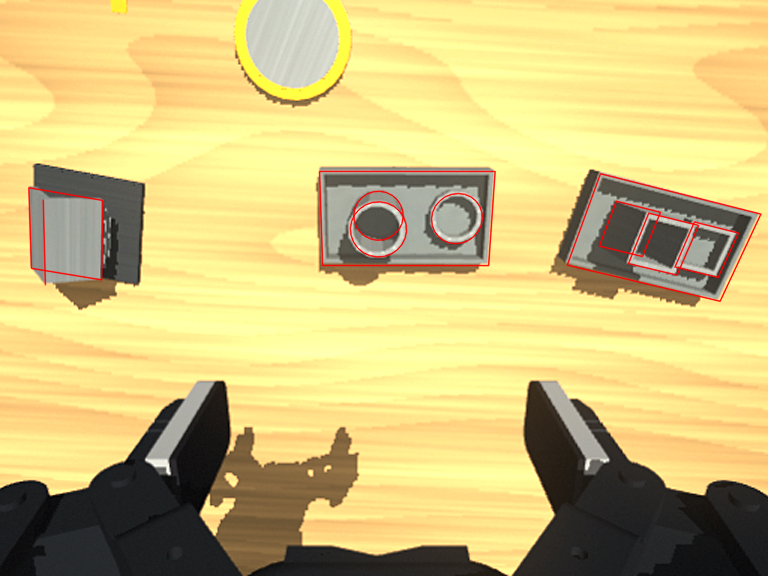

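All the placements match the models: tubes upright at (378,230) and (663,246), long angle at (66,237). I'm handing in.

```bash
python3 -c "
from h import *
print(env.hand_in())"
```

```text
the job is handed in; nothing more can be done
None
```

I handed the job in at about 32 s of the 109 s allowed: both angles are nested on the saddle, both tubes stand upright in their matching trays, and the can, lid and brush were not touched; the last wrist picture matched all four planned placements, but no verdict came back.

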